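Lock the bayonet lid on the cedar canister

ROBOT

A 6-joint arm with a two-finger parallel gripper is mounted at the origin on the work surface. World frame = base frame: x ahead of the robot, y to its left, z up, the work surface at z = 0. Lengths are in m, angles in rad, forces in N, time in s.
With the tool pointing down it reaches from about 0.3 to 0.95 m from the base axis. Payload 3.1 kg.
Tool frame: the origin (TCP) lies on the front face of the gripper's body, between the roots of the fingers; the fingertips stand 73 mm ahead of it and the grasp point (between the pads) lies 54 mm ahead of it; x points along the fingers, z is the direction in which the jaws open and shut, and the axes are right-handed (so a half turn about x gives the same grasp; the last joint's range is limited). The gripper opens to 85 mm and grips with 20 to 120 N. Pads are 22 mm wide; open, the fingers measure 114 mm over their backs; the gripper's body (76 mm by 85 mm) begins 54 mm behind the grasp point. The pads swing forward as they close: fully open they stand 13 mm farther back than shut.
Start: joints at [1.235, 0.308, 1.634, -0, 1.2, -0.07], TCP at [0.164, 0.603, 0.304] pointing down, gripper open.
Joint ranges: [-3.06, 3.06], [-0.79, 1.96], [0.05, 2.63], [-1.19, 4.34], [0.05, 2.64], [-2.94, 2.94]. Speed limits (rad/s): [2.79, 2.79, 3.14, 3.14, 3.14, 3.14].

INTERFACE

Orientations are given as a unit quaternion [w, x, y, z].
In Python, from plant import monitor, vision, job gives the robot as it stands.
- The arm moves only by the tool jog_arm, never from a script. Its argument "moves" is a list of rows, each a list of 7 numbers: the turn, a rotation vector about the tool's x, y, z in rad, then the shift along the tool's x, y, z in m, then the finger opening in m, from 0 to 0.0854. A call has exactly 8 rows; each row is the pose to reach, as a shift and turn from the pose commanded when the call began, along the tool's axes at that moment; what a row does not reach only later rows make up. A row lasts 1/12 s, in which the tool goes at most 41.7 mm and 7.16 degrees, less where a joint would pass 70% of its speed; a pose out of reach is approached as far as the arm can. A call with a gripper value outside its range is refused whole. The fingers move at their own pace and stop on an object; "grip_force" is the grip in N (left out, the last holds). Time passes only in rows, so rows that repeat a pose let the fingers close, or fill a call up. It gives the time, the measured TCP pose, the force and the opening at its end, in the units of the state.
- monitor.observe(): the state, without advancing time (a new reading comes with each control period).
- vision.capture(name): name is "scene" or "top" or "wrist"; returns (picture, depth): 480x640x3 uint8, red, green, blue; 480x640 float32, m along the optical axis (not along the pixel's ray), 0 where there is no reading.
- vision.get_calibration(name): a dict with "K" (3x3 intrinsics, pixels), "cam_to_world" (4x4, takes a point from camera to world coordinates). Camera axes: x right, y down, z forward; pixel columns grow to the right and rows downward; lengths in m; the calibration is good to about 2 mm. A picture is of the moment at which its call begins: read the wrist's pose just before it. get_calibration takes no time and is no camera call; for the wrist camera it gives the pose at the moment of the call.
- job.hand_in(): hands the job in, once; it reports no verdict.
The state is a dict: "time": time; "qpos": joint angles; "qvel": joint speeds; "joint_efforts": joint torques, N m; "eef_pos": TCP position; "tcp_rot": TCP orientation; "ft_force": force on the tool from outside, world axes, zero at the start; "wrist_torque": the same for the moment, N m; "gripper_width": opening from 0.0 (shut) to 1.0 (fully open).
Only numpy, scipy, OpenCV 4.12 (cv2) and the standard library are available. Lean on these libraries where they do the work, as an engineer would, in place of code of your own. Each camera call takes 0.05 s, during which the arm holds its last target. There are 200 camera calls.

TASK

Put the vented lid on the cedar canister and lock it: feel for where its two lugs drop into the slots in the mouth, push it down against the sprung cedar block, give it a quarter turn clockwise until it stops, and let go so that it clicks up locked. Leave the other things on the shelf where they are.

Things in the scene. Friction and masses are not known exactly. Their poses are not given: they have to be found in the camera images.
- lid: Loose round grey plastic lid, about 150 g, 70 mm tall, standing upright on the shelf. Origin at the centre of its underside, z up. From below: tapered nose (radius 19 mm at z 0, 25 mm at z 8), stem of radius 25 mm up to z 28, vented disc of radius 46 mm from z 28 to 34, grip bar from z 34 to 70. The same after half a turn.
- lid_bar (a point): Centre of the lid's upright grip bar, 52 mm above the lid's underside, axes as the lid. The bar is 76 mm long (along x), 16 mm thick (along y) and 36 mm tall, standing on the disc.
- lid_lug (a point): Centre of one of the lid's two lugs, 29 mm from the axis along +x, 12 mm above the underside; the other is opposite, on -x. They stick out of the stem below the ends of the bar, to radius 38 mm, 12 mm wide, from 8 to 16 mm above the underside.
- canister: Round grey plastic canister stuck to the shelf, 100 mm across, 110 mm tall, open at the top. Origin at the centre of its underside, z up. A small ear, 68 mm out and 75 to 85 mm up, is on its -x side.
- mouth (a point): Centre of the canister's mouth at rim level, 110 mm above the shelf, axes as the canister. Flush in it is a fixed collar: 8 mm thick flange, hole of radius 27 mm, two opposite entry slots 19 mm wide, out to radius 44 mm. The line through the slots is within 0.42 rad either way of the canister's x axis; it varies and is not measured: see it from above or feel for it.
- cedar_rest (a point): Centre of the top of the cedar block in the mouth, as it is before being pressed, 13 mm below the mouth. Off the slots the lugs rest on the flange with the lid's underside 8 mm below the mouth; over them the lid drops to this point. The block is on a spring: 4 N starts it moving, 9 N at 24 mm below the mouth, 11 N at 28 mm.
- turn_level (a point): Point on the canister's axis 26 mm below the mouth. With the lid's underside here, give or take 2 mm (2 mm lower its disc meets the rim), the lugs are under the flange and the lid turns about 90 degrees clockwise seen from above, from the slots to an end stop. It cannot turn the other way.
- lock_level (a point): Point on the canister's axis 20 mm below the mouth. When the lid is let up at the end stop, the spring lifts its lugs 4 mm into pockets under the flange and the lid's underside stands here: locked, held up by about 7 N. Left in the slots it stands 13 mm below the mouth, left part turned 24 mm below.
- tumbler: Clear glass tumbler upside down, 72 mm across, 110 mm tall; origin at the centre of its underside. To be left alone.
- pot: Green ceramic pot, 112 mm across, 98 mm tall; origin at the centre of its underside. To be left alone.
- belt_hook: Chrome steel belt hook lying flat, about 130 mm long, 8 mm thick; origin near its middle. To be left alone.
- hanger: Orange plastic hanger lying flat, 390 mm wide, 10 mm thick; origin at the end of its hook. To be left alone.
- polish_tin: Round metal tin, 76 mm across, 28 mm tall; origin at the centre of its underside. To be left alone.
- clothes_brush: Wooden clothes brush lying flat, 190 mm long; origin near its middle. To be left alone.
Mind the look-alikes: they are no part of the job. Leave any orange look-alike of the canister alone.

How it is judged:
By the outcome, as a careful person would: the job done as asked, in the order asked, and still so for the second after the job is handed in, with the robot touching nothing.
It also fails if it takes over 58 s, if anything falls off the work surface, if the arm or the gripper's body presses on something with over 40 N, if the wrist force passes 120 N, or if a joint passes its speed limit or range.

## Working session

There is one attempt and no reset: what is moved stays moved. The work goes in short steps, Python scripts to look and compute and a tool call to move; the robot and the scene stay as the last step left them, time stands still between calls to the robot, and variables do not carry over. Pictures are saved under pics/ and viewed, about 8 in all and at most 12, crops included, and the job is handed in when it is done.

Besides the shell and the picture viewer there is one more tool, called after "Emit:" as a command line: name --pt "numbers of a row" for each row, then --argument value for the rest. jog_arm: Moves the arm, as the interface text tells. Its arguments: {"type":"object","properties":{"moves":{"type":"array"},"grip_force":{"type":"number"}},"required":["moves"]}

```bash
mkdir -p pics; cat > h.py <<'E'
import numpy as np, cv2
from plant import monitor, vision, job
def cap(n,f=None):
    c=vision.get_calibration(n); p,d=vision.capture(n)
    if f: cv2.imwrite('pics/'+f+'.png',p[:,:,::-1])
    return p,d,np.array(c['K']),np.array(c['cam_to_world'])
def ray(K,T,u,v,z):
    r=T[:3,:3]@np.linalg.inv(K)@np.array([u,v,1.]);o=T[:3,3]
    return o+r*(z-o[2])/r[2]
def cloud(d,K,T):
    v,u=np.mgrid[0:480,0:640]
    P=np.stack([(u-K[0,2])/K[0,0]*d,(v-K[1,2])/K[1,1]*d,d],-1)
    return P@T[:3,:3].T+T[:3,3]
E
python3 - <<'E'
from h import *
print(monitor.observe())
for n in('scene','top'):
    p,d,K,T=cap(n,n); np.savez(n,p=p,d=d,K=K,T=T); print(K,T)
E
```

```text
{'time': 0.0, 'qpos': array([ 1.23531390e+00,  3.09015792e-01,  1.63520603e+00, -5.87392767e-06,
        1.19968947e+00, -6.97009163e-02]), 'qvel': array([-0.00066315,  0.00229234, -0.00059701,  0.00014232,  0.00206468,
       -0.000231  ]), 'joint_efforts': array([-3.19029259e-04, -4.15252769e+01, -2.76663172e+01,  5.68720452e-06,
        1.02830847e-02, -1.17732831e-06]), 'eef_pos': array([0.16397459, 0.6024211 , 0.30263088]), 'tcp_rot': array([ 0.56115728, -0.42979462,  0.56252402,  0.42888905]), 'ft_force': array([-0.1215039 ,  0.63045394,  0.19512659]), 'wrist_torque': array([-0.00315593,  0.00510318, -0.00031657]), 'gripper_width': 1.0028318955007471}
[[492.4189187    0.         320.29595691]
 [  0.         492.4189187  234.63486166]
 [  0.           0.           1.        ]] [[ 0.34316783  0.8089192  -0.47737363  1.05820473]
 [ 0.93927105 -0.29424449  0.17660713 -0.20434024]
 [ 0.00239633 -0.50898911 -0.86076962  0.9869054 ]
 [ 0.          0.          0.          1.        ]]
[[523.65468206   0.         317.52906606]
 [  0.         523.65468206 233.82044595]
 [  0.           0.           1.        ]] [[ 0.02163086 -0.99170016  0.12673949  0.45174913]
 [-0.99974641 -0.02066178  0.00895607 -0.0226048 ]
 [-0.00626307 -0.12690108 -0.9918956   1.12417294]
 [ 0.          0.          0.          1.        ]]
```

View pics/top.png

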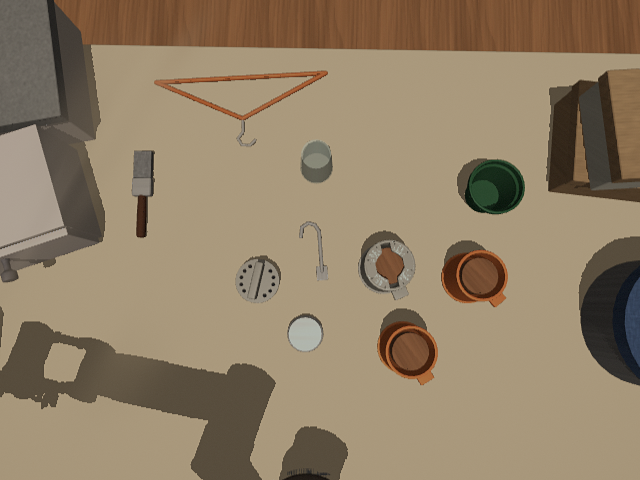

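View pics/scene.png

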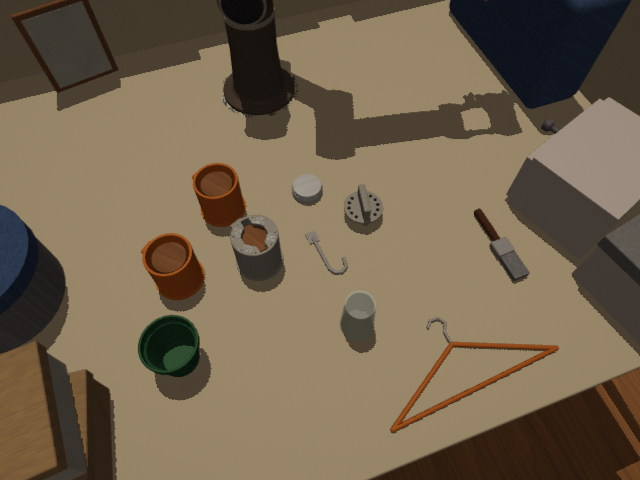

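Top view: lid at about (258,280) with its bar nearly along image v; canister at (389,265), ear at (400,292); orange look-alikes to the right/below. Next: measure.

```bash
python3 - <<'E'
from h import *
D=np.load('top.npz');p,d,K,T=[D[k] for k in 'pdKT']
P=cloud(d,K,T)
v,u=np.mgrid[0:480,0:640]
def box(cu,cv,r): return (abs(u-cu)<r)&(abs(v-cv)<r)
Z=P[...,2]
def rep(n,m):
    pts=np.argwhere(m)[:,::-1].astype(np.float32)
    (c,r)=cv2.minEnclosingCircle(pts); q=cv2.minAreaRect(P[m][:,:2].astype(np.float32))
    print(n,m.sum(),'med',np.median(P[m],0).round(4),'mid',((P[m].min(0)+P[m].max(0))/2).round(4),'rect',q,'px',c,r)
b=box(258,280,35)
rep('bar',b&(Z>.055)); rep('disc',b&(Z>.025)&(Z<.045))
b=box(391,268,42)
rep('rim',b&(Z>.104)&(Z<.118)); rep('block',b&(Z>.085)&(Z<.102)); rep('ear',b&(Z>.065)&(Z<.09)&(v>285))
c=np.hstack([cv2.resize(p[y-40:y+40,x-40:x+40,::-1],(400,400),interpolation=cv2.INTER_CUBIC) for x,y in((258,280),(389,265))])
cv2.imwrite('pics/crop.png',c)
E
```

```text
bar 338 med [0.4885 0.1099 0.0694] mid [0.4903 0.0515 0.5897] rect ((0.47799035906791687, 0.0471157543361187), (0.14726068079471588, 0.07533232122659683), 78.11474609375) px (262.0, 274.0) 36.23543930053711
disc 1177 med [0.4906 0.1039 0.0341] mid [0.4911 0.1112 0.036 ] rect ((0.4912838637828827, 0.11082436889410019), (0.0904296413064003, 0.09021194279193878), 57.81843566894531) px (256.9585876464844, 280.235107421875) 22.132076263427734
rim 1294 med [ 0.524  -0.1536  0.1099] mid [ 0.5249 -0.1541  0.1098] rect ((0.5242338180541992, -0.15366096794605255), (0.09797574579715729, 0.09873794764280319), 44.96780014038086) px (389.31982421875, 264.6651611328125) 25.817508697509766
block 805 med [ 0.522  -0.1565  0.0967] mid [ 0.5134 -0.148   0.0935] rect ((0.5130187273025513, -0.14759373664855957), (0.11040303856134415, 0.08630451560020447), 1.7390824556350708) px (387.81475830078125, 271.8119812011719) 29.468509674072266
ear 156 med [ 0.4721 -0.1765  0.0846] mid [ 0.4714 -0.1604  0.0778] rect ((0.471111536026001, -0.16052845120429993), (0.02559146285057068, 0.06839030236005783), 0.9476553797721863) px (390.5, 290.0) 17.9514217376709
```

View pics/crop.png

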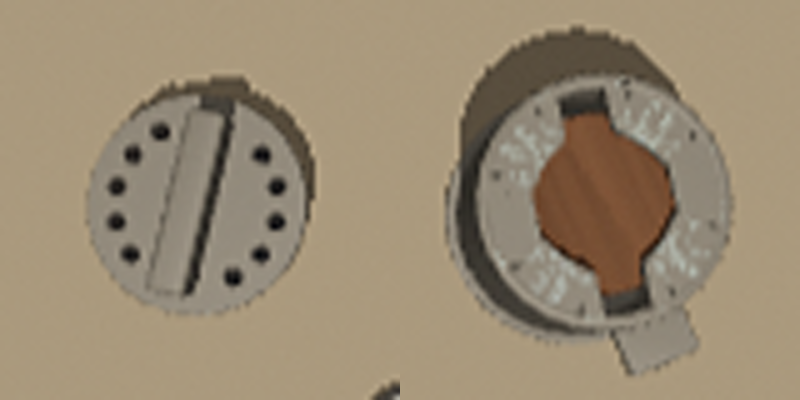

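Crop: lid bar's top runs from (215,110) to (170,290); the slots' line through (585,102) and (628,300), ear near (655,340).

```bash
python3 - <<'E'
from h import *
from scipy.spatial.transform import Rotation as R
D=np.load('top.npz');p,d,K,T=[D[k] for k in 'pdKT']
P=cloud(d,K,T)
def cp(x,y,z):
    x0=218 if x<400 else 349
    return ray(K,T,x0+(x%400)/5-.4,(240 if x<400 else 225)-0.4+y/5-0,z)
def ang(a,b): w=b-a; return np.arctan2(w[1],w[0])%np.pi
# bar top corners, slots (block-edge on flange)
b1,b2=cp(207,110,.07),cp(170,290,.07); print('bar',(b1+b2)/2,np.linalg.norm(b1-b2),ang(b1,b2))
s1,s2=cp(585,95,.11),cp(628,308,.11); print('slots',(s1+s2)/2,np.linalg.norm(s1-s2),ang(s2,s1),'ear',cp(655,345,.085))
v,u=np.mgrid[0:480,0:640]
m=(abs(u-258)<24)&(abs(v-280)<22)&(P[...,2]>.062)&(P[...,2]<.076)
q=P[m][:,:2];c=q.mean(0);w,V=np.linalg.eigh(np.cov((q-c).T));print('bar depth',m.sum(),c,(q.min(0)+q.max(0))/2,np.arctan2(*V[::-1,1])%np.pi,np.sqrt(12*w))
# disc circle via colour/depth contour
m=(abs(u-258)<35)&(abs(v-280)<35)&(P[...,2]>.028)&(P[...,2]<.08)
(cc,r)=cv2.minEnclosingCircle(P[m][:,:2].astype(np.float32));print('disc',cc,r)
s=monitor.observe();r=R.from_quat(s['tcp_rot'][[1,2,3,0]]);M=r.as_matrix();print(M.round(3))
print('tool z yaw',np.arctan2(M[1,2],M[0,2]))
E
```

```text
bar [0.49131785 0.10985047 0.07      ] 0.0733969603448186 2.9742591823830726
slots [ 0.52381701 -0.15480926  0.11      ] 0.08392088143239841 0.2036532832626477 ear [ 0.46920215 -0.17743421  0.085     ]
bar depth 308 [0.49115168 0.11059799] [0.49161963 0.11159314] 2.944309632431894 [0.01641617 0.07548045]
disc (0.49186235666275024, 0.1111806184053421) 0.046046361327171326
[[-0.001 -0.965  0.263]
 [-0.002  0.263  0.965]
 [-1.     0.    -0.002]]
tool z yaw 1.3049717056783399
```

```bash
cat > go.py <<'E'
import sys
from h import *
from scipy.spatial.transform import Rotation as R
# target x y z jaw-yaw -> tool-axis deltas from measured pose
t=np.array([float(a) for a in sys.argv[1:4]]);yaw=float(sys.argv[4])
s=monitor.observe();M=R.from_quat(s['tcp_rot'][[1,2,3,0]])
zx=np.array([np.cos(yaw),np.sin(yaw),0]);x=np.array([0,0,-1.]);G=R.from_matrix(np.stack([x,np.cross(zx,x),zx],1))
print('turn',(M.inv()*G).as_rotvec().round(4),'shift',M.inv().apply(t-s['eef_pos']).round(4),'t',s['time'],'q',s['qpos'].round(2),'F',s['ft_force'].round(2),'pos',s['eef_pos'].round(4))
E
```

Emit:
jog_arm --pt "-0.08 0 0 0 -0.031 -0.027 0.085" --pt "-0.08 0 0 0 -0.063 -0.055 0.085" --pt "-0.08 0 0 0 -0.094 -0.082 0.085" --pt "-0.08 0 0 0 -0.125 -0.109 0.085" --pt "-0.08 0 0 0.01 -0.156 -0.136 0.085" --pt "-0.08 0 0 0.02 -0.188 -0.164 0.085" --pt "-0.08 0 0 0.03 -0.219 -0.191 0.085" --pt "-0.08 0 0 0.04 -0.25 -0.218 0.085"

```text
time: 0.77
eef_pos: [0.3464, 0.3283, 0.2642]
tcp_rot: [0.544, -0.452, 0.544, 0.452]
ft_force: [0.7, -0.3, 0.6]
gripper_width: 0.991
```

```bash
python3 go.py .4914 .1107 .21 1.384
```

```text
turn [ 0.0015 -0.0001  0.    ] shift [ 0.0543 -0.1826 -0.1872] t 0.7667 q [ 0.67  0.07  2.01 -0.    1.07 -0.72] F [ 0.74 -0.26  0.55] pos [0.3464 0.3283 0.2642]
```

Emit:
jog_arm --pt "0 0 0 0.007 -0.026 -0.027 0.085" --pt "0 0 0 0.015 -0.052 -0.053 0.085" --pt "0 0 0 0.023 -0.078 -0.08 0.085" --pt "0 0 0 0.031 -0.104 -0.107 0.085" --pt "0 0 0 0.039 -0.13 -0.134 0.085" --pt "0 0 0 0.046 -0.156 -0.16 0.085" --pt "0 0 0 0.053 -0.18 -0.185 0.085" --pt "0 0 0 0.053 -0.18 -0.185 0.085"

```text
time: 1.43
eef_pos: [0.4911, 0.1106, 0.2107]
tcp_rot: [0.545, -0.451, 0.546, 0.449]
ft_force: [0.1, -0.3, 0.1]
gripper_width: 0.993
```

```bash
python3 go.py .4914 .1107 .21 1.384; python3 - <<'E'
from h import *
p,d,K,T=cap('wrist','w1');np.savez('w1',p=p,d=d,K=K,T=T);print(T.round(3))
P=cloud(d,K,T);Z=P[...,2]
m=(Z>.028)&(Z<.08)&(np.hypot(P[...,0]-.4914,P[...,1]-.1107)<.06)
c,r=cv2.minEnclosingCircle(P[m][:,:2].astype(np.float32));print('disc',c,r)
m&=(Z>.064);print(cv2.minAreaRect(P[m][:,:2].astype(np.float32)),m.sum())
E
```

```text
turn [-0.0039 -0.0022  0.001 ] shift [ 0.0007 -0.0003  0.0002] t 1.4333 q [ 0.14  0.19  1.99 -0.    0.96 -1.24] F [ 0.08 -0.32  0.07] pos [0.4911 0.1106 0.2107]
[[ 0.191  0.941  0.278  0.42 ]
 [ 0.982 -0.183 -0.056  0.125]
 [-0.002  0.283 -0.959  0.28 ]
 [ 0.     0.     0.     1.   ]]
disc (0.4885675609111786, 0.11217547208070755) 0.04601673409342766
((0.4881441593170166, 0.11226361244916916), (0.015950612723827362, 0.07513932883739471), 78.54473876953125) 3428
```

View pics/w1.png

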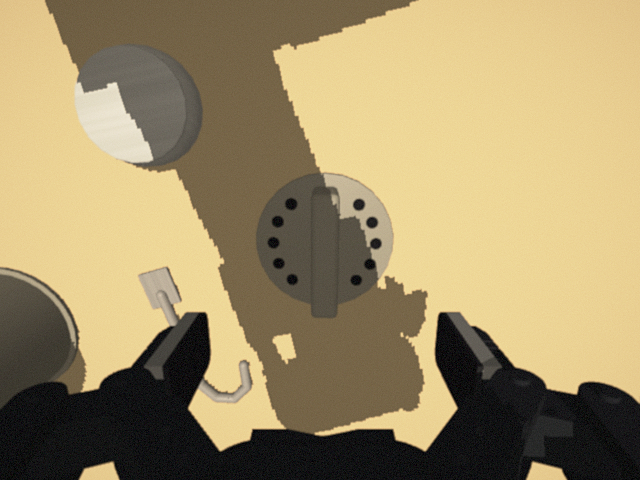

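Wrist view: lid's bar at (325,250), centred between the fingers; depth gives its centre (0.488,0.112), bar yaw −0.20.

```bash
python3 go.py .4884 .1120 .110 1.371
```

```text
turn [ 0.009  -0.0009 -0.0013] shift [ 0.1008  0.0009 -0.0007] t 1.4833 q [ 0.14  0.19  1.99 -0.    0.96 -1.24] F [-0.66  1.44 -0.4 ] pos [0.4896 0.1126 0.2108]
```

Emit:
jog_arm --pt "0.01 0 0 0.03 0.002 0 0.085" --pt "0.01 0 0 0.06 0.002 0 0.06" --pt "0.01 0 0 0.085 0.002 0 0.04" --pt "0.01 0 0 0.1 0.002 0 0.03" --pt "0.01 0 0 0.1 0.002 0 0.0" --pt "0.01 0 0 0.1 0.002 0 0.0" --pt "0.01 0 0 0.1 0.002 0 0.0" --pt "0.01 0 0 0.1 0.002 0 0.0" --grip_force 70

```text
time: 2.15
eef_pos: [0.4877, 0.1161, 0.1132]
tcp_rot: [0.547, -0.449, 0.546, 0.448]
ft_force: [0.1, 0.6, -0.5]
gripper_width: 0.176
```

```bash
python3 go.py .4884 .1120 .110 1.371
```

```text
turn [0.0045 0.001  0.0025] shift [ 0.0032 -0.0015 -0.0039] t 2.15 q [ 0.15  0.35  2.04  0.    0.75 -1.23] F [ 0.11  0.63 -0.51] pos [0.4877 0.1161 0.1132]
```

Emit:
jog_arm --pt "0 0 0 -0.02 0 0 0" --pt "0 0 0 -0.06 0 0 0" --pt "0 0 0 -0.1 0 0 0" --pt "-0.08 0 0 -0.125 -0.018 -0.027 0" --pt "-0.16 0 0 -0.15 -0.037 -0.055 0" --pt "-0.24 0 0 -0.17 -0.058 -0.085 0" --pt "-0.32 0 0 -0.185 -0.08 -0.116 0" --pt "-0.4 0 0 -0.19 -0.103 -0.149 0"

```text
time: 2.82
eef_pos: [0.5609, -0.0519, 0.3073]
tcp_rot: [-0.447, 0.552, -0.443, -0.547]
ft_force: [1.1, -0.1, -0.7]
gripper_width: 0.178
```

```bash
python3 go.py .604 -.154 .30 1.775
```

```text
turn [ 0.0049 -0.0028  0.0085] shift [ 0.0078 -0.0209 -0.1088] t 2.8167 q [-0.17  0.18  1.78  0.    1.17 -1.95] F [ 1.09 -0.14 -0.66] pos [ 0.5609 -0.0519  0.3073]
```

Emit:
jog_arm --pt "0 0 0 0 -0.007 -0.036 0" --pt "0 0 0 0 -0.014 -0.072 0" --pt "0 0 0 0 -0.021 -0.108 0" --pt "0 0 0 0 -0.021 -0.108 0" --pt "0 0 0 0 -0.021 -0.108 0" --pt "0 0 0 0 -0.021 -0.108 0" --pt "0 0 0 0 -0.021 -0.108 0" --pt "0 0 0 0 -0.021 -0.108 0"

```text
time: 3.48
eef_pos: [0.6009, -0.1507, 0.3021]
tcp_rot: [0.446, -0.549, 0.446, 0.549]
ft_force: [0.2, -0.3, -0.4]
gripper_width: 0.174
```

```bash
python3 - <<'E'
from h import *
for i in range(4): print(monitor.observe()['eef_pos'].round(4))
p,d,K,T=cap('wrist','w2');np.savez('w2',p=p,d=d,K=K,T=T)
P=cloud(d,K,T);Z=P[...,2]
m=(Z>.104)&(Z<.116)&(np.hypot(P[...,0]-.524,P[...,1]+.154)<.065)
c,r=cv2.minEnclosingCircle(P[m][:,:2].astype(np.float32));print('rim',c,r,m.sum(),np.median(Z[m]))
m=(Z>.12)&(Z<.27)&(np.hypot(P[...,0]-.604,P[...,1]+.154)<.06)
for a,b in((.24,.27),(.21,.235),(.18,.2)):
  q=m&(Z>a)&(Z<b)
  if q.sum()>20: print(a,q.sum(),cv2.minEnclosingCircle(P[q][:,:2].astype(np.float32)))
E
python3 go.py .524 -.154 .23 1.775
```

```text
[ 0.6009 -0.1507  0.3021]
[ 0.6009 -0.1507  0.3021]
[ 0.6009 -0.1507  0.3021]
[ 0.6009 -0.1507  0.3021]
rim (0.5216453075408936, -0.15276001393795013) 0.050153303891420364 11988 0.10969366678512324
0.24 12074 ((0.5993629693984985, -0.15231521427631378), 0.0332362987101078)
0.21 16748 ((0.6042370796203613, -0.1497105360031128), 0.046251632273197174)
turn [0.0017 0.0002 0.    ] shift [0.0721 0.076  0.0125] t 3.5333 q [-0.32  0.3   1.65  0.    1.19 -2.09] F [-0.22  0.48 -1.12] pos [ 0.601  -0.1507  0.3021]
```

View pics/w2.png

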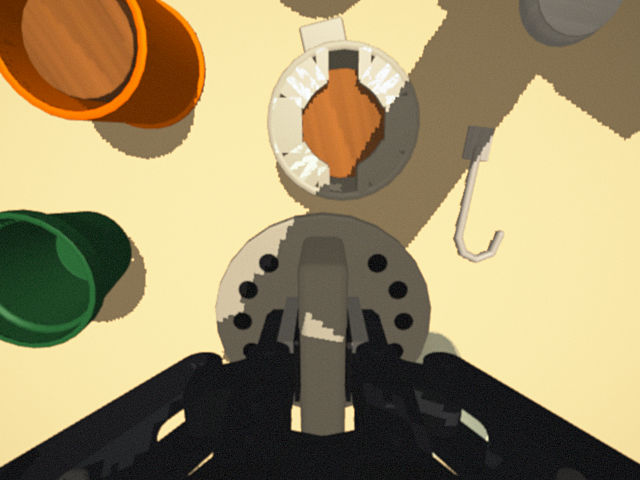

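Wrist view with lid held: lid disc around (323,310), bar upright in the image; mouth at (344,120) with slots at (344,60) and (344,182), ear at (322,35).

```bash
python3 - <<'E'
from h import *
from scipy.optimize import least_squares
D=np.load('w2.npz');p,d,K,T=[D[k] for k in 'pdKT']
P=cloud(d,K,T);Z=P[...,2]
def fit(m,R):
    cs,_=cv2.findContours(m.astype(np.uint8),cv2.RETR_EXTERNAL,cv2.CHAIN_APPROX_NONE)
    c=max(cs,key=len)[:,0]; q=P[c[:,1],c[:,0],:2]; c0=q.mean(0)
    r=least_squares(lambda x:np.hypot(*(q-x[:2]).T)-x[2],[*c0,R],loss='soft_l1',f_scale=.0005);return r.x.round(4),len(c)
print('rim',fit((Z>.104)&(Z<.116)&(np.hypot(P[...,0]-.5216,P[...,1]+.1528)<.06),.05))
v,u=np.mgrid[0:480,0:640]
m=(Z>.21)&(Z<.235)&(v<320)&(np.hypot(P[...,0]-.604,P[...,1]+.15)<.055)
c=np.array([(u[r][m[r]].min(),r) for r in range(225,310)if m[r].any()]+[(u[r][m[r]].max(),r) for r in range(225,310)if m[r].any()])
q=P[c[:,1],c[:,0],:2];r=least_squares(lambda x:np.hypot(*(q-x[:2]).T)-x[2],[.604,-.15,.046],loss='soft_l1',f_scale=.0005);print('disc',r.x,np.median(Z[m]))
b=(Z>.245)&(Z<.275)&(u>290)&(u<360)&(v<290);print('bar z',np.median(Z[b]),b.sum())
zb=np.median(Z[b])
A,B=ray(K,T,323.5,240,zb),ray(K,T,322,425,zb);print('bar',A,B,np.arctan2(*(B-A)[1::-1]))
A,B=ray(K,T,344.5,60,.11),ray(K,T,344.5,182,.11);print('slot',A,B,np.arctan2(*(B-A)[1::-1]))
E
```

```text
rim (array([ 0.5217, -0.1529,  0.0492]), 442)
disc [ 0.60371617 -0.14962876  0.04526655] 0.2244417037184876
bar z 0.25951370153738407 1875
bar [ 0.56005276 -0.15854763  0.2595137 ] [ 0.6261146  -0.14533704  0.2595137 ] 0.1973697899879252
slot [ 0.48432889 -0.16043754  0.11      ] [ 0.55754192 -0.14402122  0.11      ] 0.2205784207985091
```

```bash
python3 go.py .5188 -.1540 .228 1.79
```

```text
turn [-0.0133  0.0002  0.    ] shift [0.0741 0.0811 0.0136] t 3.5333 q [-0.32  0.3   1.65  0.    1.19 -2.09] F [-0.22  0.48 -1.12] pos [ 0.601  -0.1507  0.3021]
```

Emit:
jog_arm --pt "-0.015 0 0 0 0.035 0.006 0" --pt "-0.015 0 0 0.01 0.07 0.012 0" --pt "-0.015 0 0 0.03 0.081 0.0137 0" --pt "-0.015 0 0 0.05 0.081 0.0137 0" --pt "-0.015 0 0 0.065 0.081 0.0137 0" --pt "-0.015 0 0 0.074 0.081 0.0137 0" --pt "-0.015 0 0 0.074 0.081 0.0137 0" --pt "-0.015 0 0 0.074 0.081 0.0137 0"

```text
time: 4.2
eef_pos: [0.5193, -0.1546, 0.2278]
tcp_rot: [0.442, -0.552, 0.442, 0.552]
ft_force: [0.7, 1.1, -0.9]
gripper_width: 0.174
```

```bash
python3 go.py .5188 -.1540 .210 1.79;python3 - <<'E'
from h import *
p,d,K,T=cap('wrist','w3')
E
python3 go.py .5188 -.1540 .210 1.79
```

```text
turn [ 0.0009  0.0003 -0.0004] shift [0.0178 0.0004 0.0007] t 4.2 q [-0.37  0.24  1.89  0.    1.01 -2.16] F [ 0.67  1.08 -0.87] pos [ 0.5193 -0.1546  0.2278]
turn [ 0.0007 -0.0008  0.0012] shift [0.0187 0.0009 0.0013] t 4.25 q [-0.37  0.24  1.89  0.    1.01 -2.16] F [ 0.08 -0.12 -1.33] pos [ 0.52   -0.155   0.2287]
```

View pics/w3.png

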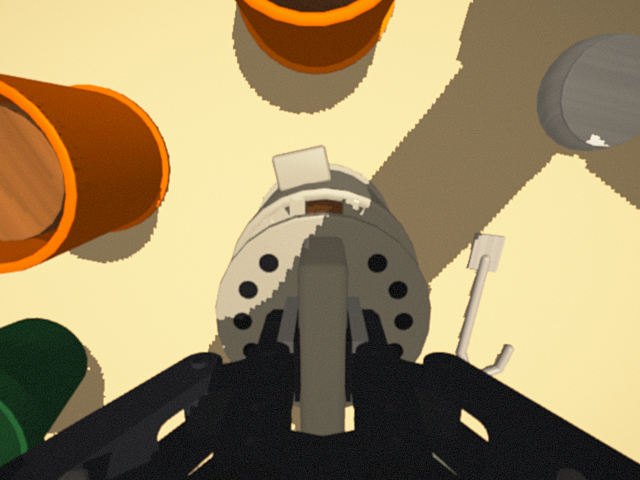

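Slot end shows at (324,206), in line with the bar (323). Lower to 11 mm below the mouth.

Emit:
jog_arm --pt "0 0 0 0.004 0 0 0" --pt "0 0 0 0.008 0 0 0" --pt "0 0 0 0.011 0 0 0" --pt "0 0 0 0.013 0 0 0" --pt "0 0 0 0.015 0 0 0" --pt "0 0 0 0.017 0 0 0" --pt "0 0 0 0.017 0 0 0" --pt "0 0 0 0.017 0 0 0"

```text
time: 4.92
eef_pos: [0.5191, -0.1552, 0.2106]
tcp_rot: [0.442, -0.552, 0.442, 0.552]
ft_force: [0.4, -0.5, -1.5]
gripper_width: 0.172
```

```bash
python3 go.py .5188 -.1540 .210 1.79;python3 -c "
from h import *
s=monitor.observe();print(s['wrist_torque'])"
```

```text
turn [-0.      0.0002 -0.0003] shift [0.0006 0.0001 0.0012] t 4.9167 q [-0.37  0.26  1.9  -0.    0.98 -2.16] F [ 0.36 -0.52 -1.5 ] pos [ 0.5191 -0.1552  0.2106]
[-0.02981941  0.01218776  0.01383818]
```

Emit:
jog_arm --pt "0 0 0 0.001 0 0 0" --pt "0 0 0 0.002 0 0 0" --pt "0 0 0 0.003 0 0 0" --pt "0 0 0 0.004 0 0 0" --pt "0 0 0 0.005 0 0 0" --pt "0 0 0 0.006 0 0 0" --pt "0 0 0 0.006 0 0 0" --pt "0 0 0 0.006 0 0 0"

```text
time: 5.58
eef_pos: [0.5194, -0.1553, 0.2052]
tcp_rot: [-0.442, 0.552, -0.442, -0.551]
ft_force: [-1.3, -0.3, 3.9]
gripper_width: 0.176
```

Spring load matches (5.4 N at ~16.5 mm): lugs are in the slots. Push to turn level.

Emit:
jog_arm --pt "0 0 0 0.002 0 0 0" --pt "0 0 0 0.004 0 0 0" --pt "0 0 0 0.006 0 0 0" --pt "0 0 0 0.008 0 0 0" --pt "0 0 0 0.009 0 0 0" --pt "0 0 0 0.0095 0 0 0" --pt "0 0 0 0.0095 0 0 0" --pt "0 0 0 0.0095 0 0 0"

```text
time: 6.25
eef_pos: [0.5195, -0.1553, 0.1961]
tcp_rot: [-0.442, 0.552, -0.442, -0.552]
ft_force: [-2.5, 0.7, 8.3]
gripper_width: 0.171
```

```bash
python3 go.py .5188 -.1540 .1957 1.79;python3 -c "
from h import *
s=monitor.observe();print(s['wrist_torque'])"
```

```text
turn [ 0.0001 -0.0003  0.0004] shift [0.0004 0.0004 0.0014] t 6.25 q [-0.37  0.28  1.91 -0.    0.95 -2.16] F [-2.47  0.66  8.27] pos [ 0.5195 -0.1553  0.1961]
[0.13089124 0.40347859 0.01615742]
```

Emit:
jog_arm --pt "0.07 0 0 0.0003 0 0.0002 0" --pt "0.15 0 0 0.0003 0 0.0004 0" --pt "0.23 0 0 0.0003 -0.0001 0.0007 0" --pt "0.31 0 0 0.0003 -0.0001 0.0009 0" --pt "0.39 0 0 0.0003 -0.0002 0.0011 0" --pt "0.47 0 0 0.0003 -0.0003 0.0014 0" --pt "0.55 0 0 0.0003 -0.0004 0.0016 0" --pt "0.6 0 0 0.0003 -0.0005 0.0017 0" --grip_force 90

```text
time: 6.92
eef_pos: [0.5204, -0.1525, 0.1962]
tcp_rot: [0.587, -0.395, 0.585, 0.395]
ft_force: [-1.8, 4.0, 9.2]
gripper_width: 0.169
```

```bash
python3 go.py .5188 -.1540 .1957 1.79;python3 -c "
from h import *
s=monitor.observe();print(s['wrist_torque'])"
```

```text
turn [-0.6037  0.0018  0.0024] shift [ 0.0005  0.0009 -0.002 ] t 6.9167 q [-0.37  0.28  1.91  0.    0.95 -1.55] F [-1.77  3.97  9.19] pos [ 0.5204 -0.1525  0.1962]
[0.70557206 0.06156197 0.13599429]
```

Emit:
jog_arm --pt "0.07 0 0 0.0003 0 0.0005 0" --pt "0.15 0 0 0.0003 0 0.0009 0" --pt "0.23 0 0 0.0003 -0.0001 0.0012 0" --pt "0.31 0 0 0.0003 -0.0001 0.0014 0" --pt "0.39 0 0 0.0003 -0.0002 0.0016 0" --pt "0.47 0 0 0.0003 -0.0003 0.0019 0" --pt "0.55 0 0 0.0003 -0.0004 0.0021 0" --pt "0.6 0 0 0.0003 -0.0005 0.0022 0"

```text
time: 7.58
eef_pos: [0.5219, -0.1507, 0.1959]
tcp_rot: [0.678, -0.204, 0.676, 0.205]
ft_force: [-1.1, 3.8, 9.0]
gripper_width: 0.171
```

```bash
python3 go.py .5188 -.1540 .1957 1.79;python3 -c "
from h import *
s=monitor.observe();print(s['wrist_torque'])"
```

```text
turn [-1.2036  0.0025  0.0024] shift [ 0.0002 -0.001  -0.0044] t 7.5833 q [-0.36  0.28  1.91  0.    0.95 -0.95] F [-1.07  3.8   8.96] pos [ 0.5219 -0.1507  0.1959]
[0.67978447 0.05128328 0.0568319 ]
```

Emit:
jog_arm --pt "0.08 0 0 0.0002 0 0.0003 0" --pt "0.16 0 0 0.0002 0 0.0006 0" --pt "0.24 0 0 0.0002 -0.0001 0.0009 0" --pt "0.3 0 0 0.0002 -0.0001 0.001 0" --pt "0.34 0 0 0.0002 -0.0002 0.0011 0" --pt "0.37 0 0 0.0002 -0.0002 0.0012 0" --pt "0.39 0 0 0.0002 -0.0002 0.0012 0" --pt "0.39 0 0 0.0002 -0.0002 0.0012 0"

```text
time: 8.25
eef_pos: [0.523, -0.1504, 0.1958]
tcp_rot: [0.705, -0.07, 0.703, 0.071]
ft_force: [-0.3, 4.1, 9.1]
gripper_width: 0.171
```

```bash
python3 go.py .5188 -.1540 .1957 1.79;python3 -c "
from h import *
s=monitor.observe();print(s['wrist_torque'])"
```

```text
turn [-1.5908  0.0027  0.0022] shift [ 0.     -0.0027 -0.0048] t 8.25 q [-0.36  0.28  1.91  0.    0.95 -0.56] F [-0.31  4.1   9.05] pos [ 0.523  -0.1504  0.1958]
[0.53718261 0.05360126 0.01411417]
```

Emit:
jog_arm --pt "0.02 0 0 0 0 0 0" --pt "0.04 0 0 0 0 0.0001 0" --pt "0.06 0 0 0 0 0.0002 0" --pt "0.08 0 0 0 0 0.0002 0" --pt "0.1 0 0 0 0 0.0003 0" --pt "0.1 0 0 0 0 0.0003 0" --pt "0.1 0 0 0 0 0.0003 0" --pt "0.1 0 0 0 0 0.0003 0"

```text
time: 8.92
eef_pos: [0.5219, -0.1505, 0.1956]
tcp_rot: [0.706, -0.037, 0.707, 0.037]
ft_force: [-4.0, 3.8, 10.7]
gripper_width: 0.174
```

```bash
python3 go.py .5188 -.1540 .1957 1.79;python3 - <<'E'
from h import *
s=monitor.observe();print(s['wrist_torque'])
p,d,K,T=cap('wrist','w4')
E
```

```text
turn [-1.6858e+00 -8.0000e-04 -1.1000e-03] shift [-0.0001 -0.0031 -0.0034] t 8.9167 q [-0.36  0.28  1.91 -0.    0.95 -0.46] F [-3.98  3.8  10.72] pos [ 0.5219 -0.1505  0.1956]
[0.46595034 0.67312947 0.88744728]
```

View pics/w4.png

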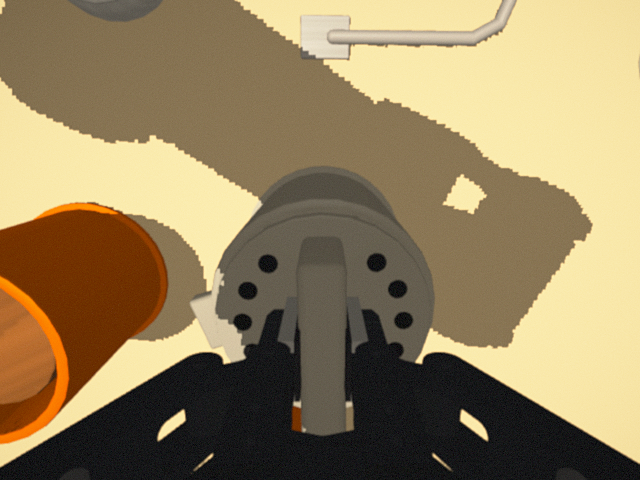

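Torque jumped to 0.89 N·m: end stop reached; view shows the disc down by the rim. Ease off the torque a little and let it up.

Emit:
jog_arm --pt "-0.02 0 0 0 0 0 0" --pt "-0.03 0 0 -0.001 0 0 0" --pt "-0.03 0 0 -0.002 0 0 0" --pt "-0.03 0 0 -0.003 0 0 0" --pt "-0.03 0 0 -0.004 0 0 0" --pt "-0.03 0 0 -0.005 0 0 0" --pt "-0.03 0 0 -0.0055 0 0 0" --pt "-0.03 0 0 -0.0055 0 0 0"

```text
time: 9.63
eef_pos: [0.5219, -0.1507, 0.2004]
tcp_rot: [0.705, -0.046, 0.706, 0.046]
ft_force: [-1.7, 2.2, 6.6]
gripper_width: 0.17
```

```bash
python3 go.py .5188 -.1540 .1957 1.79;python3 -c "
from h import *
s=monitor.observe();print(s['wrist_torque'])"
```

```text
turn [-1.66e+00  2.00e-04 -9.00e-04] shift [ 0.0047 -0.0029 -0.0035] t 9.6333 q [-0.36  0.28  1.91  0.    0.96 -0.49] F [-1.71  2.16  6.6 ] pos [ 0.5219 -0.1507  0.2004]
[ 0.18823607  0.45381103 -0.06958956]
```

Emit:
jog_arm --pt "0 0 0 -0.0005 0 0 0" --pt "0 0 0 -0.001 0 0 0" --pt "0 0 0 -0.0015 0 0 0" --pt "0 0 0 -0.002 0 0 0" --pt "0 0 0 -0.0025 0 0 0" --pt "0 0 0 -0.0025 0 0 0" --pt "0 0 0 -0.0025 0 0 0" --pt "0 0 0 -0.0025 0 0 0"

```text
time: 10.3
eef_pos: [0.5217, -0.1506, 0.2014]
tcp_rot: [0.705, -0.045, 0.706, 0.046]
ft_force: [1.7, 2.7, -7.8]
gripper_width: 0.175
```

```bash
python3 go.py .5188 -.1540 .1957 1.79;python3 -c "
from h import *
s=monitor.observe();print(s['wrist_torque'])"
```

```text
turn [-1.6603e+00  5.0000e-04 -1.1000e-03] shift [ 0.0057 -0.003  -0.0034] t 10.3 q [-0.36  0.28  1.91  0.    0.96 -0.49] F [ 1.68  2.69 -7.75] pos [ 0.5217 -0.1506  0.2014]
[ 0.06963027 -0.45138373 -0.13483141]
```

Ceiling contact at lock level (force reversed to −7.8 N at 20 mm below the mouth). Release and retreat.

Emit:
jog_arm --pt "0 0 0 0.001 0 0 0" --pt "0 0 0 0.001 0 0 0" --pt "0 0 0 0.001 0 0 0.06" --pt "0 0 0 0.001 0 0 0.06" --pt "0 0 0 0.001 0 0 0.06" --pt "0 0 0 0.001 0 0 0.06" --pt "0 0 0 -0.01 0 0 0.06" --pt "0 0 0 -0.03 0 0 0.06"

```text
time: 10.97
eef_pos: [0.5203, -0.1506, 0.2312]
tcp_rot: [0.704, -0.045, 0.707, 0.047]
ft_force: [-1.2, -0.8, 0.5]
gripper_width: 0.705
```

Emit:
jog_arm --pt "0 0 0 -0.03 0 0 0.06" --pt "0 0 0 -0.06 0 0 0.06" --pt "0 0 0 -0.08 0 0 0.06" --pt "0 0 0 -0.1 0 0 0.06" --pt "0 0 0 -0.1 0 0 0.06" --pt "0 0 0 -0.1 0 0 0.06" --pt "0 0 0 -0.1 0 0 0.06" --pt "0 0 0 -0.1 0 0 0.06"

```text
time: 11.63
eef_pos: [0.5211, -0.1507, 0.331]
tcp_rot: [0.705, -0.046, 0.707, 0.046]
ft_force: [0.0, 0.2, 0.4]
gripper_width: 0.706
```

```bash
python3 - <<'E'
from h import *
p,d,K,T=cap('wrist','w5');P=cloud(d,K,T);Z=P[...,2]
n=np.hypot(P[...,0]-.5217,P[...,1]+.1529)<.055
m=n&(Z>.142)&(Z<.175);print('bar top',np.median(Z[m]),cv2.minAreaRect(P[m][:,:2].astype(np.float32)))
m=n&(Z>.11)&(Z<.135);print('disc',np.median(Z[m]),cv2.minEnclosingCircle(P[m][:,:2].astype(np.float32)))
print(monitor.observe()['ft_force'])
E
```

```text
bar top 0.1594900047190547 ((0.5216456651687622, -0.15370619297027588), (0.016026100143790245, 0.07541552931070328), 7.166161060333252)
disc 0.12372484868655978 ((0.5213994383811951, -0.15252871811389923), 0.049192365258932114)
[ 0.47654717  0.5849126  -0.31953372]
```

View pics/w5.png

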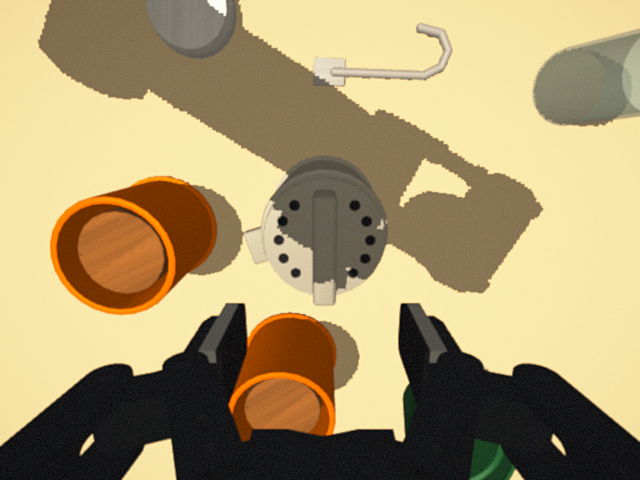

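The lid stands with its underside 20.3–20.5 mm below the mouth, which is lock level, and nothing near it looks moved. Handing in.

```bash
python3 -c "
from h import *
print(job.hand_in())"
```

```text
the job is handed in; nothing more can be done
None
```

The vented lid is on the cedar canister and locked, and the job was handed in after about 12 s of robot time. I lined the lugs up with the slots from the wrist camera and they dropped in first time. I then pushed the lid to turn level (about 10 N of spring load) and turned it clockwise.

- **End stop:** it came at about 1.6–1.7 rad of tool turn, with torque rising from 0.01 to 0.89 N·m.
- **Lock:** when let up, the lid stopped about 20 mm below the mouth. A further light pull met resistance (-7.8 N), so it is held in the pockets.
- **After release:** the bar top was at z = 0.1595 m and the disc top at 0.1237 m, against 0.160 and 0.124 m expected when locked (0.156 and 0.120 m if only part turned). The gripper was clear, with no contact force.
- **Other things:** those visible in the last wrist view looked undisturbed. I took no final picture of the whole shelf.

No check failed. The top and wrist cameras disagreed by about 2–3 mm on positions, within what calibration allows, so I used the wrist camera for the fit.

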